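# Stack the pump shaft collars on the assembly stand

### The arm

A 6-joint arm with a two-finger parallel gripper is mounted at the origin on a cart in front of the work surface, level with it; the furniture and walls round the work are solid. World frame = base frame: x ahead of the robot, y to its left, z up, the work surface at z = 0. Lengths are in mm, angles in rad, forces in N, time in s.
With the tool pointing down it reaches from about 350 to 875 mm from the base axis. Payload 4.2 kg.
Tool frame: the origin (TCP) lies midway between the tips of the shut fingers; the grasp point (between the pads) lies 19 mm behind it; z points along the fingers, y is the line along which they close (so a half turn about z gives the same grasp; the last joint's range is limited). The gripper opens to 85 mm and grips with 20 to 120 N. Pads are 22 mm wide; open, the fingers measure 114 mm over their backs; the gripper's body (76 mm by 85 mm) begins 54 mm behind the grasp point. The pads swing forward as they close: fully open they stand 13 mm farther back than shut.
Start: joints at [1.379, 0.385, 0.008, 0, -1.194, -0.259], TCP at [272.27, 562.555, 231.312] pointing down, gripper open.
Joint ranges: [-3.14, 3.14], [-1.21, 2.06], [-1.07, 1.41], [-3.16, 2.05], [-2.99, -0.16], [-3.1, 3.1]. Speed limits (rad/s): [2.79, 2.79, 3.14, 3.14, 3.14, 3.14].

### API

Orientations are given as a unit quaternion [x, y, z, w].
In Python, from bench import read_state, get_image, job_done gives the robot as it stands.
- The arm moves only by the tool servo_tool, never from a script. Its arguments are lists of equal length, an entry for each row: "rotation": the turn, a rotation vector about the world's x, y, z scaled (see below), a list of three; "slide": the shift along the world's x, y, z scaled (see below), a list of three; "grip": the opening, from -1 (shut) to 1 (fully open). In form: {"rotation": [[rx, ry, rz], ...], "slide": [[tx, ty, tz], ...], "grip": [grip, ...]}. A call has 1 to 8 rows; each row is the pose to reach, as a shift and turn from the pose commanded when the call began, turning the shorter way round; what a row does not reach only later rows make up. The controller multiplies each number of a shift by 0.2 m and each number of a turn by 360 degrees. A row lasts 1/8 s, in which the tool goes at most 62.5 mm and 10.7 degrees, less where a joint would pass 70% of its speed; a pose out of reach is approached as far as the arm can. A call with a number of a shift or a turn outside -1 to 1 is refused whole. A call with a gripper value outside its range is refused whole. The fingers move at their own pace and stop on an object; the grip force is fixed at half the most. Time passes only in rows, so rows that repeat a pose let the fingers close. It gives the time, the measured TCP pose, the force, the opening and the grip force at its end, in the units of the state.
- read_state(): the state, without advancing time (a new reading comes with each control period).
- get_image(name): name is "scene" or "top" or "wrist"; returns a dict with "image" (384x512x3 uint8, red, green, blue), "depth" (384x512 float32, mm along the optical axis (not along the pixel's ray), 0 where there is no reading), "camera_matrix" (3x3 intrinsics, pixels), "rvec" (rotation vector, rad) and "tvec" (3), from world to camera coordinates, as OpenCV has them; the wrist camera has in their place "hand_eye" (4x4, takes a point from camera to tool coordinates, whose origin is the TCP and whose axes are the flange's). Camera axes: x right, y down, z forward; pixel columns grow to the right and rows downward; lengths in mm; the calibration is good to about 2 mm. A picture is of the moment at which its call begins: read the wrist's pose just before it.
- job_done(): hands the job in; it is judged then, once.
The state is a dict: "clock": time; "joints": joint angles; "joint_vel": joint speeds; "joint_efforts": joint torques, N m; "position": TCP position; "ee_rot": TCP orientation; "contact_force": force on the tool from outside, world axes, zero at the start; "wrist_torque": the same for the moment, N m; "gripper_width": finger opening in mm; "grasp_force": force on a finger pad.
Only numpy, scipy, OpenCV 4.12 (cv2) and the standard library are available. Lean on these libraries where they do the work, as an engineer would, in place of code of your own. Each camera call takes 0.05 s, during which the arm holds its last target. There are 200 camera calls.

### The job

Build up the dosing pump's shaft stack on the grey assembly stand: thread the flanged brass bush down the upright post first, flange downward, until it sits fully home on the steel seat, then thread the blue collar down on top of it until it rests flat on the bush. Leave the white collar where it is; it is not part of this stack.

Things in the scene. Friction and masses are not known exactly. Their poses are not given: they have to be found in the camera images.
- seat (a point): Centre of the upper face of the fixed assembly stand's steel seat (60 mm disc), 18 mm above the worktop; z up. Below it a round grey foot, 84 mm across, 12 mm high. A vertical post 16 mm thick rises 54 mm above this point; its last 16 mm taper to 8 mm. Behind it stands the fixed dosing pump (beige box, blue panel): x 0.65 to 0.91 m, y 0.03 to 0.32 m, top at z 0.27 m; keep the arm clear of it.
- brass_bush: Loose brass-coloured ring, outside diameter 52 mm, bore 32 mm, 28 mm tall, with a flange 58 mm in diameter and 5 mm thick at its lower end; 0.15 to 0.31 kg. It stands upright on the worktop, bore vertical. Origin: on its axis at its underside; z along the axis, upward. Round, so its yaw does not matter.
- blue_collar: Loose blue plastic ring, outside diameter 52 mm, bore 32 mm, 28 mm tall, no flange; 0.04 to 0.09 kg. It stands upright on the worktop, bore vertical. Origin: on its axis at its underside; z along the axis, upward. Round, so its yaw does not matter.
- white_collar: Loose white plastic ring of the same shape and size as the blue one; not to be used. It stands upright on the worktop, bore vertical. Origin: on its axis at its underside; z along the axis, upward. Round, so its yaw does not matter.
Mind the look-alikes: they are no part of the job. Several things look just like the brass_bush: the one meant starts farthest to the robot's left. Of the things that look like the blue_collar, take the one that is farthest to the robot's right at the start.

How it is judged:
By the outcome, as a careful person would: the job done as asked, in the order asked, and still so for the second after the job is handed in, with the robot touching nothing.
It also fails if it takes over 59 s, if anything falls off the work surface, if the arm or the gripper's body presses on something with over 40 N, if the wrist force passes 120 N, or if a joint passes its speed limit or range.

## Working session

There is one attempt and no reset: what is moved stays moved. The work goes in short steps, Python scripts to look and compute and a tool call to move; the robot and the scene stay as the last step left them, time stands still between calls to the robot, and variables do not carry over. Pictures are saved under pics/ and viewed, at most 10 in all, crops included, and the job is handed in when it is done.

Besides the shell and the picture viewer there is one more tool, called as name(argument=value, ...), one argument or row to a line, values as JSON. servo_tool: Moves the arm, as the interface text tells. Shifts and turns lie within -1 to 1; 1 stands for 0.2 m of shift or 360 degrees of turn. Its arguments: {"type":"object","properties":{"rotation":{"type":"array","items":{"type":"array","items":{"type":"number","minimum":-1,"maximum":1}}},"slide":{"type":"array","items":{"type":"array","items":{"type":"number","minimum":-1,"maximum":1}}},"grip":{"type":"array","items":{"type":"number"}}},"required":["rotation","slide","grip"]}

```bash
mkdir -p pics
python3 - <<'E'
from bench import *
import cv2,numpy as np
s=read_state();print(s['clock'],s['position'],s['ee_rot'],s['contact_force'],s['gripper_width'])
for n in ['scene','top']:
    d=get_image(n);cv2.imwrite(f'pics/{n}.png',d['image'][:,:,::-1]);np.savez(f'{n}.npz',**d);print(n,d['tvec'],d['rvec'],d['camera_matrix'].tolist())
E
```

```text
0.0 [272.01894923 562.0499958  230.22208055] [ 9.74683336e-01 -2.23587172e-01 -2.00824179e-04  1.06343924e-03] [-0.01992107 -1.24115684  0.52829344] 85.94760337293515
scene [393.13584    181.34693236 667.9902171 ] [ 1.15481692 -1.99071677  1.22904566] [[486.1700746518345, 0.0, 259.8182279409272], [0.0, 486.1700746518345, 189.0665380664478], [0.0, 0.0, 1.0]]
top [197.65013519 444.45105392 979.50401392] [ 2.13330359 -2.15805172  0.19322925] [[437.66243714517117, 0.0, 255.74279998063594], [0.0, 437.66243714517117, 190.90573234136207], [0.0, 0.0, 1.0]]
```

View pics/scene.png

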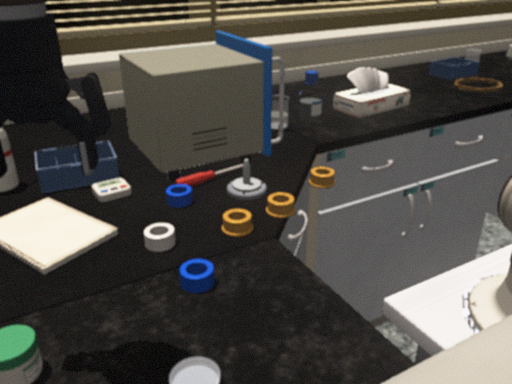

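View pics/top.png

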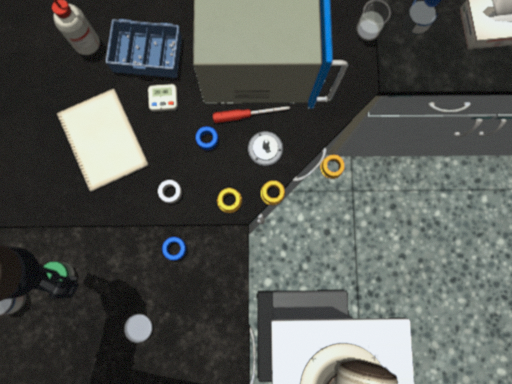

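The scene view shows brass rings at (237,222), (280,205), (321,176), blue rings at (179,195), (197,275), and the stand at (247,186). In the top view robot-left is image-left, so the bush I want is at (229,200) and the blue collar at (206,137). The stand is at (265,148).

```bash
cat > h.py <<'E'
import cv2,numpy as np
def ray(d,uv,z,R=None,t=None):
    """world point at height z seen at pixel uv"""
    if R is None: R=cv2.Rodrigues(d['rvec'])[0]; R,t=R.T,-R.T@d['tvec'].ravel()
    r=R@np.linalg.inv(d['camera_matrix'])@[*uv,1]
    return t+r*(z-t[2])/r[2]
def masks(im):
    h=cv2.cvtColor(im,cv2.COLOR_RGB2HSV)
    return {'brass':cv2.inRange(h,(12,120,90),(32,255,255)),'blue':cv2.inRange(h,(100,150,90),(125,255,255)),
      'white':cv2.inRange(h,(0,0,140),(180,50,255))}
def blobs(m,a0,a1):
    c,_=cv2.findContours(m,cv2.RETR_EXTERNAL,cv2.CHAIN_APPROX_NONE)
    return [(cv2.minEnclosingCircle(x),x) for x in c if a0<cv2.contourArea(x)<a1]
E
python3 - <<'E'
from h import *
d=dict(np.load('top.npz'))
for k,m in masks(d['image']).items():
    for ((u,v),r),x in blobs(m,200,1200):
        b=np.zeros_like(m);cv2.drawContours(b,[x],-1,255,-1)
        z=d['depth'][(b>0)&(m>0)]
        print(k,round(u),round(v),round(r,1),ray(d,(u,v),18 if r>16 and k=='white' else 26).round(1),np.percentile(z,[5,50,95]))
R=cv2.Rodrigues(d['rvec'])[0];print('cam',-R.T@d['tvec'])
E
```

```text
brass 229 200 12.8 [427.8 255.4  26. ] [1011.6388916  1018.88574219 1043.4395752 ]
brass 272 192 12.9 [444.2 153.7  26. ] [1016.21191406 1023.18786621 1050.72741699]
brass 332 166 12.3 [507.1  12.4  26. ] [1028.52781372 1034.63201904 1054.47184448]
blue 173 248 12.1 [318.2 382.5  26. ] [ 991.06491699  997.07446289 1023.01965942]
blue 206 137 11.4 [579.9 308.8  26. ] [1034.15043945 1040.0760498  1068.41491699]
blue 326 32 31.7 [848.4  10.9  26. ] [ 817.71429138  827.63119507 1109.87229614]
white 368 381 27.1 [ 22.4 -50.2  18. ] [777.1956665  787.26953125 807.26043701]
white 434 364 24.5 [  54.9 -200.8   18. ] [1763.92716675 1776.51837158 1789.51691284]
white 139 328 13.4 [144.  454.8  26. ] [974.0675293  978.96929932 983.9338623 ]
white 473 321 31.8 [ 146.7 -295.1   18. ] [1786.99987793 1801.29626465 1823.03701172]
white 445 308 21.7 [ 176.5 -234.5   18. ] [1804.47269287 1816.63922119 1828.07078857]
white 496 273 16.6 [ 250.9 -359.7   18. ] [1831.13121338 1840.19018555 1850.01569824]
white 338 250 18.4 [309.1   5.1  18. ] [1834.34492187 1843.46496582 1854.56452637]
white 417 247 19.3 [ 314.1 -180.6   18. ] [1838.9949707  1852.4798584  1864.88828125]
white 386 249 28.7 [ 310.  -108.9   18. ] [1833.33953857 1850.45898438 1865.57081299]
white 428 214 35.8 [ 390.3 -211.9   18. ] [1865.09341431 1877.52600098 1889.75133667]
white 169 190 11.3 [451.  394.6  26. ] [1011.25751953 1017.33636475 1024.24255371]
white 265 148 16.4 [554.4 168.7  18. ] [1041.5585144  1048.98059082 1058.38341064]
white 162 96 16.7 [684.5 417.5  18. ] [1057.46095581 1062.99346924 1069.05042114]
cam [ 284.02998963  212.04547085 1034.59852688]
```

servo_tool(
  rotation=[
    [0,0,0],
    [0,0,0],
    [0,0,0],
    [0,0,0],
  ],
  slide=[
    [0.13,-0.25,0],
    [0.25,-0.5,0],
    [0.38,-0.75,0],
    [0.39,-0.77,0],
  ],
  grip=[1,1,1,1],
)

```text
clock: 0.6
position: [351.1, 405.5, 231.3]
ee_rot: [0.974, -0.225, -0.0, 0.0]
contact_force: [0.5, -0.1, 0.2]
gripper_width: 85.5
grasp_force: 0.0
```

servo_tool(
  rotation=[
    [0,0,0],
    [0,0,0],
    [0,0,0],
    [0,0,0],
    [0,0,0],
  ],
  slide=[
    [0.13,-0.25,-0.1],
    [0.25,-0.5,-0.3],
    [0.39,-0.77,-0.5],
    [0.39,-0.77,-0.5],
    [0.39,-0.77,-0.5],
  ],
  grip=[1,1,1,1,1],
)

```text
clock: 1.23
position: [428.6, 254.5, 130.8]
ee_rot: [0.975, -0.224, -0.0, 0.001]
contact_force: [1.8, 0.4, 1.1]
gripper_width: 85.7
grasp_force: 0.0
```

```bash
cat > w.py <<'E'
import sys;from bench import *
from h import *
from scipy.spatial.transform import Rotation as Ro
def wrist(name):
    s=read_state();d=get_image('wrist');cv2.imwrite(f'pics/{name}.png',d['image'][:,:,::-1])
    R=Ro.from_quat(s['ee_rot']).as_matrix();H=d['hand_eye']
    print(s['clock'],s['position'].round(1) if hasattr(s['position'],'round') else s['position'],s['ee_rot'],s['contact_force'],s['gripper_width'])
    return s,d,R@H[:3,:3],R@H[:3,3]+s['position']
def find(name,col,z,a0=300,a1=60000):
    s,d,R,t=wrist(name)
    for ((u,v),r),x in blobs(masks(d['image'])[col],a0,a1):
        (eu,ev),ax,_=cv2.fitEllipse(x)
        print(col,round(u),round(v),round(r),'ell',round(eu),round(ev),np.round(ax),'circ->',ray(d,(u,v),z,R,t).round(1),'ell->',ray(d,(eu,ev),z,R,t).round(1))
E
python3 -c "
from w import *
find('w1','brass',26)"
```

```text
1.225 [428.6 254.5 130.8] [ 9.74604013e-01 -2.23934678e-01 -1.63671461e-04  5.01392579e-04] [1.75001548 0.44346777 1.10936781] 85.66331566872853
brass 251 190 34 ell 251 190 [62. 67.] circ-> [433.8 253.9  26. ] ell-> [433.7 253.7  26. ]
brass 354 122 38 ell 354 121 [69. 75.] circ-> [448.7 155.2  26. ] ell-> [449.7 155.3  26. ]
```

View pics/w1.png

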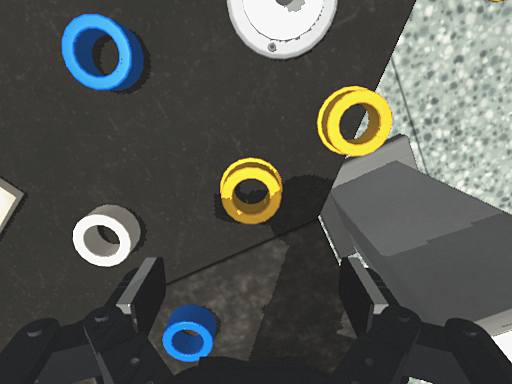

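The wrist view shows the target bush at (251,190). Its flange shows above the top face, so the blob centre sits at roughly mid-height. The second brass ring is at (354,122).

```bash
python3 -c "
from w import *
s,d,R,t=wrist('w2'); print('cam',t.round(1), 'axis',R[:,2].round(2))
m=masks(d['image'])['brass']
for z in (10,15,26): print(z,ray(d,(251,190),z,R,t).round(1))
D=d['depth'];ok=(m>0)&(D>0)
v,u=np.nonzero(ok);K=d['camera_matrix'];P=np.c_[(u-K[0,2])/K[0,0],(v-K[1,2])/K[1,1],np.ones(len(u))]*D[ok][:,None]
W=P@R.T+t
w=W[np.hypot(W[:,0]-431,W[:,1]-254)<45]
print(np.percentile(w[:,2],[2,50,90,98]))
top=w[w[:,2]>np.percentile(w[:,2],98)-5]
(c,r)=cv2.minEnclosingCircle(top[:,:2].astype(np.float32));print(len(top),c,r,top.mean(0))
"
```

```text
1.275 [428.8 255.6 131.7] [ 9.74749394e-01 -2.23300828e-01  4.10461666e-04 -4.36294038e-04] [0.36392053 0.55169671 0.8536019 ] 85.55426083974301
cam [504.2 219.9 274.9] axis [-0.29  0.14 -0.95]
10 [429.4 257.2  10. ]
15 [430.8 256.5  15. ]
26 [433.9 254.9  26. ]
[ 0.63265305 27.52856671 28.90496946 29.47365474]
1711 (429.736083984375, 255.89385986328125) 25.93782615661621 [430.89004173 255.32805174  28.07917432]
```

servo_tool(
  rotation=[
    [0,0,0],
    [0,0,0],
    [0,0,0],
    [0,0,0],
    [0,0,0],
  ],
  slide=[
    [0.007,0.003,-0.2],
    [0.007,0.003,-0.42],
    [0.007,0.003,-0.57],
    [0.007,0.003,-0.62],
    [0.007,0.003,-0.62],
  ],
  grip=[1,1,1,1,1],
)

```text
clock: 1.95
position: [429.9, 256.4, 7.8]
ee_rot: [0.975, -0.223, 0.0, -0.0]
contact_force: [0.1, 0.2, 0.3]
gripper_width: 85.6
grasp_force: 0.0
```

servo_tool(
  rotation=[
    [0,0,0],
    [0,0,0],
    [0,0,0],
    [0,0,0],
    [0,0,0],
    [0,0,0],
  ],
  slide=[
    [0,0,0],
    [0,0,0],
    [0,0,0],
    [0,0,0],
    [0,0,0],
    [0,0,0],
  ],
  grip=[-1,-1,-1,-1,-1,-1],
)

```text
clock: 2.7
position: [430.2, 255.7, 9.1]
ee_rot: [0.975, -0.223, 0.001, -0.001]
contact_force: [-2.6, -0.9, 7.9]
gripper_width: 47.8
grasp_force: 60.4
```

servo_tool(
  rotation=[
    [0,0,0],
    [0,0,0],
    [0,0,0],
    [0,0,0],
  ],
  slide=[
    [0,0,0.1],
    [0,0,0.35],
    [0,0,0.6],
    [0,0,0.6],
  ],
  grip=[-1,-1,-1,-1],
)

```text
clock: 3.2
position: [431.6, 257.1, 131.8]
ee_rot: [0.975, -0.223, 0.003, -0.005]
contact_force: [-0.9, -0.1, -2.8]
gripper_width: 48.4
grasp_force: 63.0
```

```bash
python3 -c "
from w import *
find('w3','brass',120)"
```

```text
3.2 [431.6 257.1 131.8] [ 0.97472346 -0.22335245  0.00268249 -0.00454497] [-0.86085038 -0.08972976 -2.84308326] 48.35427349127752
brass 252 264 60 ell 252 265 [106. 121.] circ-> [422.4 262.4 120. ] ell-> [422.3 262.7 120. ]
brass 360 124 38 ell 360 124 [69. 75.] circ-> [470.7 179.8 120. ] ell-> [471.  179.8 120. ]
```

View pics/w3.png

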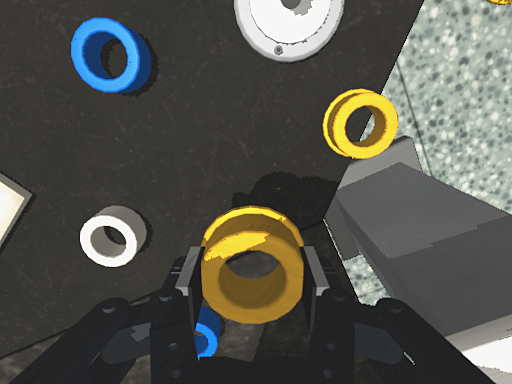

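The bush is held square, at (252,265) between the pads. The wrist camera sticks out about 80 mm towards the pump, so I'll check the yaw range and turn the hand so the camera faces the robot.

```bash
python3 -c "
from bench import *
s=read_state();print(s['joints'],s['position'])"
```

```text
[ 8.61237658e-01  2.77341680e-01 -4.39114041e-01 -7.27845221e-04
 -8.49782321e-01  2.58573024e-01] [429.94894512 255.6309917  129.12594347]
```

servo_tool(
  rotation=[
    [0,0,-0.028],
    [0,0,-0.056],
    [0,0,-0.083],
  ],
  slide=[
    [0,0,0],
    [0,0,0],
    [0,0,0],
  ],
  grip=[-1,-1,-1],
)

```text
clock: 3.62
position: [428.4, 253.9, 125.3]
ee_rot: [0.883, -0.47, -0.001, 0.002]
contact_force: [1.0, 0.9, -2.7]
gripper_width: 47.8
grasp_force: 63.0
```

```bash
python3 -c "
from bench import *
s=read_state();print(s['joints'],s['position'])"
```

```text
[ 0.86122058  0.28276873 -0.44281865 -0.00106986 -0.84958433 -0.26853982] [428.40137667 253.93393197 125.34502124]
```

servo_tool(
  rotation=[
    [0,0,-0.028],
    [0,0,-0.056],
    [0,0,-0.084],
    [0,0,-0.112],
    [0,0,-0.14],
    [0,0,-0.167],
  ],
  slide=[
    [0.05,-0.04,0],
    [0.1,-0.08,0],
    [0.17,-0.12,0],
    [0.22,-0.16,0],
    [0.28,-0.2,0],
    [0.31,-0.22,0],
  ],
  grip=[-1,-1,-1,-1,-1,-1],
)

```text
clock: 4.38
position: [490.8, 209.8, 125.0]
ee_rot: [-0.528, 0.849, 0.0, -0.002]
contact_force: [0.3, 0.4, -2.5]
gripper_width: 48.1
grasp_force: 63.0
```

servo_tool(
  rotation=[
    [0,0,-0.028],
    [0,0,-0.056],
    [0,0,-0.084],
    [0,0,-0.112],
    [0,0,-0.14],
    [0,0,-0.167],
    [0,0,-0.167],
  ],
  slide=[
    [0.05,-0.04,0],
    [0.1,-0.08,0],
    [0.17,-0.12,0],
    [0.22,-0.16,0],
    [0.28,-0.2,0],
    [0.31,-0.21,0],
    [0.31,-0.21,0],
  ],
  grip=[-1,-1,-1,-1,-1,-1,-1],
)

```text
clock: 5.25
position: [552.6, 168.3, 125.1]
ee_rot: [-0.036, 0.999, -0.001, -0.002]
contact_force: [-0.8, -0.3, -2.9]
gripper_width: 48.1
grasp_force: 63.0
```

```bash
cat > m.py <<'E'
from w import *
def cloud(d,R,t,m=None):
    D=d['depth'];ok=(D>0) if m is None else (D>0)&(m>0)
    v,u=np.nonzero(ok);K=d['camera_matrix']
    return (np.c_[(u-K[0,2])/K[0,0],(v-K[1,2])/K[1,1],np.ones(len(u))]*D[ok][:,None])@R.T+t
def topring(W,c,rad=45,dz=4):
    w=W[np.hypot(W[:,0]-c[0],W[:,1]-c[1])<rad]; zt=np.percentile(w[:,2],98)
    p=w[w[:,2]>zt-dz];cc,r=cv2.minEnclosingCircle(p[:,:2].astype(np.float32))
    n=np.linalg.lstsq(np.c_[p[:,:2],np.ones(len(p))],p[:,2],rcond=None)[0]
    print('top z',zt.round(1),'centre',np.round(cc,1),'r',round(r,1),'slope',n[:2].round(3),len(p))
E
python3 -c "
from m import *
s,d,R,t=wrist('w4');print('cam',t,s['joints'].round(2) if hasattr(s['joints'],'round') else s['joints'])
m=masks(d['image'])
topring(cloud(d,R,t,m['brass']),s['position'])
W=cloud(d,R,t)
q=W[(np.hypot(W[:,0]-554,W[:,1]-169)<45)&(W[:,2]>14)&(W[:,2]<23)]
if len(q): print('seat',len(q),cv2.minEnclosingCircle(q[:,:2].astype(np.float32)))
t=get_image('top');R=cv2.Rodrigues(t['rvec'])[0]
# stand, from the first top picture
t=dict(np.load('top.npz'));W=cloud(t,R.T,-R.T@t['tvec'].ravel())
q=W[(np.hypot(W[:,0]-554,W[:,1]-169)<50)]
for a,b in ((15,24),(50,80)):
  p=q[(q[:,2]>a)&(q[:,2]<b)];print('stand z',a,b,len(p),cv2.minEnclosingCircle(p[:,:2].astype(np.float32)),p.mean(0))
"
```

```text
5.25 [552.6 168.3 125.1] [-3.56809002e-02  9.99360907e-01 -8.05361902e-04 -2.00065758e-03] [-0.80670265 -0.34916853 -2.94642294] 48.05138544971029
cam [470.38089816 163.27267401 268.60346916] [ 0.58  0.4  -0.25 -0.   -0.92 -2.07]
top z 145.3 centre [553.4 169.1] r 26.1 slope [-0.002  0.002] 4985
seat 2458 ((552.6465454101562, 167.61448669433594), 36.66940689086914)
stand z 15 24 453 ((554.3902587890625, 168.02333068847656), 39.44858932495117) [554.61240843 168.47451632  18.33541233]
stand z 50 80 39 ((555.9929809570312, 169.40725708007812), 7.70985746383667) [553.64089455 169.46474199  64.31270569]
```

View pics/w4.png

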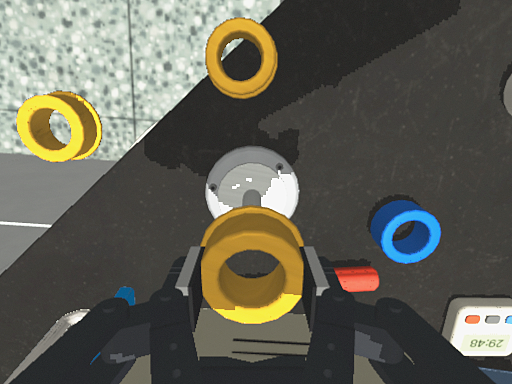

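The wrist view shows the bush level at (252,265) over the stand, with the seat at (252,188). The axis offset is about 1 mm, well inside the 8 mm clearance.

servo_tool(
  rotation=[
    [0,0,0],
    [0,0,0],
    [0,0,0],
    [0,0,0],
    [0,0,0],
    [0,0,0],
  ],
  slide=[
    [0.004,0,-0.1],
    [0.004,0,-0.2],
    [0.004,0,-0.3],
    [0.004,0,-0.4],
    [0.004,0,-0.45],
    [0.004,0,-0.47],
  ],
  grip=[-1,-1,-1,-1,-1,-1],
)

```text
clock: 6.1
position: [554.1, 169.2, 32.8]
ee_rot: [-0.036, 0.999, -0.0, -0.0]
contact_force: [0.8, 0.3, -2.5]
gripper_width: 47.6
grasp_force: 63.0
```

servo_tool(
  rotation=[
    [0,0,0],
    [0,0,0],
    [0,0,0],
    [0,0,0],
  ],
  slide=[
    [0,0,-0.008],
    [0,0,-0.016],
    [0,0,-0.02],
    [0,0,-0.02],
  ],
  grip=[-1,-1,-1,-1],
)

```text
clock: 6.6
position: [554.6, 169.2, 29.6]
ee_rot: [-0.035, 0.999, 0.0, 0.0]
contact_force: [-1.1, 0.0, -3.3]
gripper_width: 48.0
grasp_force: 63.0
```

servo_tool(
  rotation=[
    [0,0,0],
    [0,0,0],
    [0,0,0],
    [0,0,0],
  ],
  slide=[
    [0,0,-0.005],
    [0,0,-0.01],
    [0,0,-0.015],
    [0,0,-0.015],
  ],
  grip=[-1,-1,-1,-1],
)

```text
clock: 7.1
position: [554.5, 169.2, 27.2]
ee_rot: [-0.036, 0.999, -0.0, 0.0]
contact_force: [-1.5, 0.2, 4.4]
gripper_width: 47.6
grasp_force: 63.6
```

servo_tool(
  rotation=[
    [0,0,0],
    [0,0,0],
    [0,0,0],
    [0,0,0],
    [0,0,0],
    [0,0,0],
  ],
  slide=[
    [0,0,0],
    [0,0,0],
    [0,0,0],
    [0,0,0],
    [0,0,0],
    [0,0,0],
  ],
  grip=[1,1,1,1,1,1],
)

```text
clock: 7.85
position: [554.5, 169.2, 26.3]
ee_rot: [-0.035, 0.999, -0.0, -0.0]
contact_force: [0.4, 0.4, -1.1]
gripper_width: 85.6
grasp_force: 0.0
```

servo_tool(
  rotation=[
    [0,0,0],
    [0,0,0],
    [0,0,0],
    [0,0,0],
    [0,0,0],
    [0,0,0],
  ],
  slide=[
    [0,0,0.1],
    [0,0,0.3],
    [0,0,0.5],
    [0,0,0.65],
    [0,0,0.65],
    [0,0,0.65],
  ],
  grip=[1,1,1,1,1,1],
)

```text
clock: 8.6
position: [553.8, 168.9, 155.5]
ee_rot: [-0.035, 0.999, -0.0, -0.001]
contact_force: [0.4, -1.0, -0.7]
gripper_width: 85.5
grasp_force: 0.0
```

servo_tool(
  rotation=[
    [0,0,0],
    [0,0,0],
    [0,0,0],
    [0,0,0],
    [0,0,0],
  ],
  slide=[
    [0.04,0.25,0],
    [0.1,0.5,0],
    [0.13,0.7,0],
    [0.13,0.7,0],
    [0.13,0.7,0],
  ],
  grip=[1,1,1,1,1],
)

```text
clock: 9.22
position: [579.6, 308.4, 154.5]
ee_rot: [-0.035, 0.999, -0.001, -0.001]
contact_force: [-0.2, 0.1, 0.2]
gripper_width: 85.1
grasp_force: 0.0
```

```bash
python3 -c "
from m import *
s,d,R,t=wrist('w5')
m=masks(d['image']);topring(cloud(d,R,t,m['blue']),(580,309))
topring(cloud(d,R,t,m['brass']),(554,169))
t=get_image('top');cv2.imwrite('pics/t2.png',cv2.resize(t['image'][90:220,140:360,::-1],None,fx=3,fy=3))
R=cv2.Rodrigues(t['rvec'])[0];topring(cloud(t,R.T,-R.T@t['tvec'].ravel(),masks(t['image'])['brass']),(554,169))
"
```

```text
9.225 [579.6 308.4 154.5] [-0.03531071  0.9993748  -0.00103186 -0.0014496 ] [-0.17320425  0.13955204  0.22886947] 85.1053926963014
top z 29.8 centre [578.5 308.5] r 25.8 slope [ 0.002 -0.001] 1384
top z 47.9 centre [555.7 169.8] r 26.1 slope [-0.    -0.007] 1707
top z 49.7 centre [557.1 170.5] r 25.0 slope [ 0.006 -0.007] 117
```

View pics/w5.png

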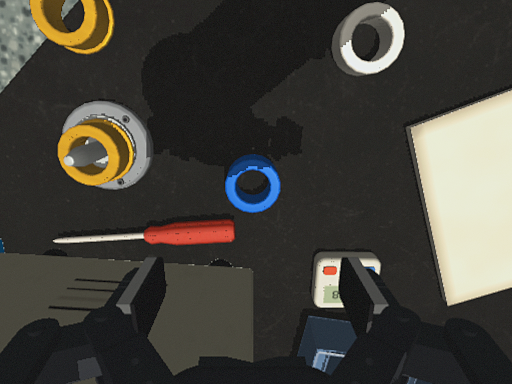

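The bush is home: its top reads 47.9 mm against 46 expected, and the blue ring reads with the same +1.8 bias. The blue collar is at (252,183) and its surroundings are clear for the fingers.

servo_tool(
  rotation=[
    [0,0,0],
    [0,0,0],
    [0,0,0],
    [0,0,0],
    [0,0,0],
  ],
  slide=[
    [-0.005,0,-0.25],
    [-0.005,0,-0.5],
    [-0.005,0,-0.65],
    [-0.005,0,-0.72],
    [-0.005,0,-0.72],
  ],
  grip=[1,1,1,1,1],
)

```text
clock: 9.95
position: [579.5, 308.4, 12.0]
ee_rot: [-0.035, 0.999, -0.0, -0.0]
contact_force: [0.1, -0.0, 0.2]
gripper_width: 85.5
grasp_force: 0.0
```

servo_tool(
  rotation=[
    [0,0,0],
    [0,0,0],
    [0,0,0],
    [0,0,0],
    [0,0,0],
    [0,0,0],
  ],
  slide=[
    [0,0,0],
    [0,0,0],
    [0,0,0],
    [0,0,0],
    [0,0,0],
    [0,0,0],
  ],
  grip=[-1,-1,-1,-1,-1,-1],
)

```text
clock: 10.7
position: [580.5, 310.0, 14.3]
ee_rot: [-0.036, 0.999, 0.001, 0.002]
contact_force: [-0.6, 0.1, 6.3]
gripper_width: 46.4
grasp_force: 62.3
```

servo_tool(
  rotation=[
    [0,0,0],
    [0,0,0],
    [0,0,0],
    [0,0,0],
    [0,0,0],
  ],
  slide=[
    [0,0,0.1],
    [0,0,0.3],
    [0,0,0.5],
    [0,0,0.6],
    [0,0,0.6],
  ],
  grip=[-1,-1,-1,-1,-1],
)

```text
clock: 11.32
position: [580.1, 309.8, 134.2]
ee_rot: [-0.035, 0.999, 0.001, 0.002]
contact_force: [-0.5, 0.2, -0.3]
gripper_width: 46.7
grasp_force: 61.7
```

servo_tool(
  rotation=[
    [0,0,0],
    [0,0,0],
    [0,0,0],
    [0,0,0],
    [0,0,0],
    [0,0,0],
  ],
  slide=[
    [-0.03,-0.2,0],
    [-0.06,-0.4,0],
    [-0.1,-0.6,0],
    [-0.12,-0.695,0],
    [-0.12,-0.695,0],
    [-0.12,-0.695,0],
  ],
  grip=[-1,-1,-1,-1,-1,-1],
)

```text
clock: 12.08
position: [555.8, 170.9, 131.9]
ee_rot: [-0.036, 0.999, 0.0, 0.0]
contact_force: [0.2, -0.2, -0.1]
gripper_width: 46.6
grasp_force: 61.7
```

```bash
python3 -c "
from m import *
s,d,R,t=wrist('w6')
m=masks(d['image']);topring(cloud(d,R,t,m['blue']),s['position'])
"
```

```text
12.075 [555.8 170.9 131.9] [-3.56123888e-02  9.99365677e-01  3.51646063e-05  2.58482790e-05] [ 0.1717089  -0.19092792 -0.14775264] 46.629148934680536
top z 147.0 centre [553.7 171.3] r 26.0 slope [ 0.001 -0.001] 4661
```

View pics/w6.png

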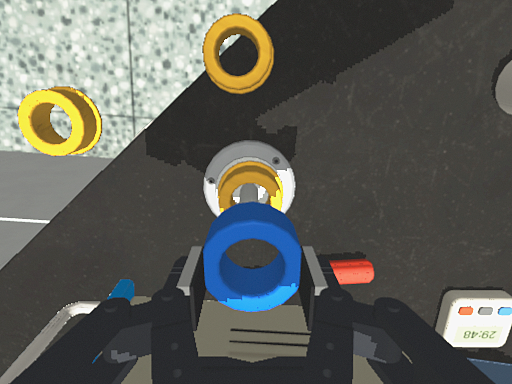

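The collar is held level at (252,257), about 2 mm off the post axis. The bush is on the post below it, at (250,185).

servo_tool(
  rotation=[
    [0,0,0],
    [0,0,0],
    [0,0,0],
    [0,0,0],
    [0,0,0],
    [0,0,0],
  ],
  slide=[
    [0.005,-0.008,-0.05],
    [0.005,-0.008,-0.12],
    [0.005,-0.008,-0.2],
    [0.005,-0.008,-0.28],
    [0.005,-0.008,-0.33],
    [0.005,-0.008,-0.33],
  ],
  grip=[-1,-1,-1,-1,-1,-1],
)

```text
clock: 12.88
position: [556.0, 168.3, 65.2]
ee_rot: [-0.035, 0.999, -0.001, -0.001]
contact_force: [-0.8, 0.6, -0.2]
gripper_width: 46.2
grasp_force: 61.7
```

servo_tool(
  rotation=[
    [0,0,0],
    [0,0,0],
    [0,0,0],
    [0,0,0],
  ],
  slide=[
    [0,0,-0.008],
    [0,0,-0.016],
    [0,0,-0.023],
    [0,0,-0.023],
  ],
  grip=[-1,-1,-1,-1],
)

```text
clock: 13.38
position: [556.5, 168.5, 61.8]
ee_rot: [-0.035, 0.999, 0.0, 0.0]
contact_force: [0.3, 0.1, -0.3]
gripper_width: 46.8
grasp_force: 61.7
```

servo_tool(
  rotation=[
    [0,0,0],
    [0,0,0],
    [0,0,0],
    [0,0,0],
  ],
  slide=[
    [0,0,-0.004],
    [0,0,-0.008],
    [0,0,-0.012],
    [0,0,-0.012],
  ],
  grip=[-1,-1,-1,-1],
)

```text
clock: 13.88
position: [556.5, 168.6, 60.3]
ee_rot: [-0.036, 0.999, -0.0, 0.0]
contact_force: [-2.2, -0.9, 4.8]
gripper_width: 47.1
grasp_force: 62.4
```

Contact at the expected height, so I'll release and back off.

servo_tool(
  rotation=[
    [0,0,0],
    [0,0,0],
    [0,0,0],
    [0,0,0],
    [0,0,0],
    [0,0,0],
  ],
  slide=[
    [0,0,0],
    [0,0,0],
    [0,0,0],
    [0,0,0],
    [0,0,0],
    [0,0,0],
  ],
  grip=[1,1,1,1,1,1],
)

```text
clock: 14.62
position: [556.5, 168.6, 59.3]
ee_rot: [-0.035, 0.999, 0.0, -0.0]
contact_force: [-0.5, -0.4, -0.5]
gripper_width: 85.5
grasp_force: 0.0
```

servo_tool(
  rotation=[
    [0,0,0],
    [0,0,0],
    [0,0,0],
    [0,0,0],
    [0,0,0],
  ],
  slide=[
    [0,0,0.1],
    [0,0,0.3],
    [0,0,0.5],
    [0,0,0.5],
    [0,0,0.5],
  ],
  grip=[1,1,1,1,1],
)

```text
clock: 15.25
position: [556.0, 168.4, 158.9]
ee_rot: [-0.035, 0.999, 0.0, -0.0]
contact_force: [0.5, 0.1, 0.6]
gripper_width: 85.9
grasp_force: 0.0
```

servo_tool(
  rotation=[
    [0,0,0],
    [0,0,0],
    [0,0,0],
    [0,0,0],
    [0,0,0],
  ],
  slide=[
    [-0.1,0,0],
    [-0.3,0,0],
    [-0.5,0,0],
    [-0.5,0,0],
    [-0.5,0,0],
  ],
  grip=[1,1,1,1,1],
)

```text
clock: 15.88
position: [456.7, 168.6, 158.8]
ee_rot: [-0.036, 0.999, -0.0, -0.0]
contact_force: [0.5, 0.3, -0.2]
gripper_width: 85.7
grasp_force: 0.0
```

```bash
python3 -c "
from m import *
s,d,R,t=wrist('w7')
m=masks(d['image']);topring(cloud(d,R,t,m['blue']),(555,169))
topring(cloud(d,R,t,m['brass']),(555,169))
d=get_image('scene');cv2.imwrite('pics/s2.png',cv2.resize(d['image'][120:300,120:340,::-1],None,fx=3,fy=3))
"
```

```text
15.875 [456.7 168.6 158.8] [-3.55512267e-02  9.99367790e-01 -2.97026383e-04 -2.03951523e-04] [ 0.52862034  0.28451174 -0.19422342] 85.6756000528856
top z 75.5 centre [554.4 168.8] r 26.0 slope [ 0.004 -0.001] 1394
top z 45.7 centre [549.3 169.9] r 23.6 slope [0.012 0.011] 155
```

View pics/s2.png

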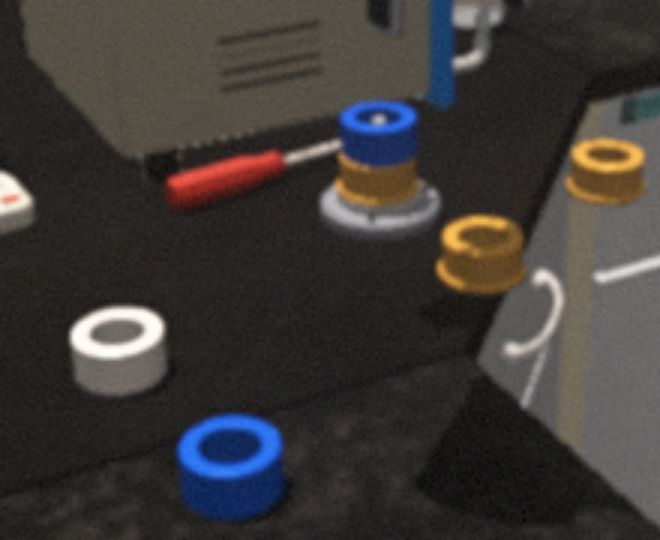

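The stack stands straight at (378,160) in the crop, with the blue collar flat on the bush on the seat. Its top reads 75.5 mm against 74 expected, and the white collar hasn't moved.

```bash
python3 -c "
from bench import *
print(job_done())"
```

```text
the job is handed in; nothing more can be done
None
```

The job is handed in: the brass bush sits home on the seat, flange down, and the blue collar rests flat on top of it; the white collar wasn't touched, and the arm used about 16 s of the 59 s limit.

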